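# Slide the board out over the roasting tin and push the garlic in

## Robot

A 6-joint arm with a two-finger parallel gripper is mounted at the origin on a cart in front of the work surface, level with it; the furniture and walls round the work are solid. World frame = base frame: x ahead of the robot, y to its left, z up, the work surface at z = 0. Lengths are in m, angles in rad, forces in N, time in s.
With the tool pointing down it reaches from about 0.35 to 0.975 m from the base axis. Payload 4.9 kg.
Tool frame: the origin (TCP) lies at the very end of the fingers, on their centre line; the grasp point (between the pads) lies 19 mm behind it (manip.grasp_offset is the distance from the TCP to the grasp point, in m); z points along the fingers, y is the line along which they close (so a half turn about z gives the same grasp; the last joint's range is limited). The gripper opens to 85 mm and grips with 20 to 120 N. Pads are 22 mm wide; open, the fingers measure 114 mm over their backs; the gripper's body (76 mm by 85 mm) begins 54 mm behind the grasp point. The pads swing forward as they close: fully open they stand 13 mm farther back than shut.
Start: joints at [-1.364, 0.053, 1.613, -0, 1.476, -0.119], TCP at [0.2, -0.592, 0.21] pointing down, gripper open.
Joint ranges: [-3.01, 3.01], [-1.01, 2.22], [0.06, 2.58], [-1.02, 4.17], [0.09, 2.62], [-3.14, 3.14]. Speed limits (rad/s): [2.57, 2.57, 3.14, 3.14, 3.14, 3.14].

## Interface

Orientations are given as a unit quaternion [w, x, y, z].
In Python, from plant import manip, eyes, job_done, models gives the robot as it stands.
- The arm moves only by the tool servo_tool, never from a script. Its argument "motion" is one flat list of numbers, 5 for each row, row after row: the opening, from -1 (shut) to 1 (fully open), then the shift along the tool's x, y, z normalised to -1 to 1, where 1 is 120 mm, then the turn about the tool's z normalised to -1 to 1, where 1 is 45 degrees. A call has 1 to 5 rows; each row is the pose to reach, as a shift and turn from the pose commanded when the call began, along the tool's axes at that moment; what a row does not reach only later rows make up. A row lasts 1/8 s, in which the tool goes at most 62.5 mm and 10.7 degrees, less where a joint would pass 70% of its speed; a pose out of reach is approached as far as the arm can. A call with a number of a shift or a turn outside -1 to 1 is refused whole. A call with a gripper value outside its range is refused whole. The fingers move at their own pace and stop on an object; the grip force is fixed at half the most. Time passes only in rows, so rows that repeat a pose let the fingers close. It gives the time, the measured TCP pose, the force, the opening and the grip force at its end, in the units of the state.
- manip.state(): the state, without advancing time (a new reading comes with each control period).
- eyes.grab_frame(name): name is "side" or "top"; returns (picture, depth): 400x640x3 uint8, red, green, blue; 400x640 float32, m along the optical axis (not along the pixel's ray), 0 where there is no reading.
- eyes.camera_params(name): a dict with "fov_y" (degrees; the focal length in pixels is half the picture's height over the tangent of half this angle, whatever the lens; pixels are square), "cx", "cy" (the principal point, pixels), "pose" (4x4, takes a point from camera to world coordinates). Camera axes: x right, y up, looking along -z (the intrinsics and any distortion apply to the point x, -y, -z); pixel columns grow to the right and rows downward; lengths in m; the calibration is good to about 2 mm. A picture is of the moment at which its call begins. camera_params takes no time and is no camera call.
- job_done(): hands the job in; it is judged then, once.
Trained networks look in the newest picture that a camera, given by its name, has taken for a name from the list of things; names that differ only in an ending like _2 or _b are one class to them, and where a whole thing is asked for, a point or a joint stands for the part that bears it (a point fixed in the world has none). Each returns a list of dicts, best first, with "p" (0 to 1); they miss things now and then, are a little off and sometimes report something else, mostly with a low value. They report only what shows in the picture. A call takes as long as a camera call. They do not tell look-alikes from the thing itself.
- models.regions_of(camera, label): "mask" (400x640 bool, what is visible of it) and "pixel" ([column, row] in pixels, amid what is visible of it).
The state is a dict: "time": time; "joint_pos": joint angles; "joint_vel": joint speeds; "joint_efforts": joint torques, N m; "tool_pos": TCP position; "tool_rot": TCP orientation; "contact_force": force on the tool from outside, world axes, zero at the start; "ft_torque": the same for the moment, N m; "gripper_width": opening from 0.0 (shut) to 1.0 (fully open); "grasp_force": force on a finger pad.
Only numpy, scipy, OpenCV 4.12 (cv2) and the standard library are available. Lean on these libraries where they do the work, as an engineer would, in place of code of your own. Each camera call takes 0.05 s, during which the arm holds its last target. There are 200 camera calls.

## Task

Push the thin dark board along the chopping block, garlic and all, until its end hangs about 3 cm over the inside of the roasting tin beside the block, lying square with the block; then push the garlic bulb along the board and off that end so that it drops into the tin. Use the fingertips only as pushers: pinch, lift and carry nothing, push gently, and leave the block, the tin and the lidded canister where they stand and the board hanging over the tin.

Things in the scene. Friction and masses are not known exactly. Their poses are not given: they have to be found in the camera images.
- block: Pale beech chopping block, loose, 2.2 kg, 300 mm (its x) x 440 mm (its y) x 40 mm high, lying flat on the worktop; origin at the centre of its underside, so its top is 40 mm above. Its y axis is its long way, roughly to the robot's left. Wall cabinets hang 0.42 m above the worktop just beyond its far edge, so keep the wrist low over it.
- board: Thin dark brown wood-fibre board lying flat on the block, loose, about 0.4 kg, 200 mm (its x) x 280 mm (its y) x 9 mm thick, corners rounded at 20 mm, a 14 mm hanging hole through one corner; origin at the centre of its underside. It starts wholly on the block with its y axis within about 10 degrees of the block's.
- board_left_end (a point): Middle of the board's short end on its +y side (robot's left), at its upper face.
- board_right_end (a point): Middle of the board's short end on its -y side (robot's right), at its upper face.
- garlic_center (a point): Centre of the garlic bulb that stands on the board: 56 mm across, 56 mm high, some 35 g; it can slide or roll, and rocks for a second or two after a drop. This point is 28 mm above its underside.
- tin: Dark steel roasting tin, 0.6 kg, open-topped, 200 mm (its x) x 160 mm (its y), 32 mm high (8 mm lower than the block), walls and bottom 3 mm, 19 mm loop handles on the short ends; origin at the centre of its underside. Stands beside the left or right short end of the block, 15 to 45 mm off. The 3 cm run along its y from the inside of its wall next to the block (77 mm from its centre) to the middle of the board's end.
- canister: Green canister with a pale wooden lid, 99 mm across, 84 mm high, standing beside the other short end of the block; origin at the centre of its underside. Not part of the job.
Things that resemble listed ones, but are neither listed nor needed, are in the scene too. What is shaped like the part that bears garlic_center but red is not meant.

How it is judged:
By the outcome, as a careful person would: the job done as asked, in the order asked, and still so for the second after the job is handed in, with the robot touching nothing.
It also fails if it takes over 58 s, if anything falls off the work surface, if the arm or the gripper's body presses on something with over 40 N, if the wrist force passes 120 N, or if a joint passes its speed limit or range.

## Working session

There is one attempt and no reset: what is moved stays moved. The work goes in short steps, Python scripts to look and compute and a tool call to move; the robot and the scene stay as the last step left them, time stands still between calls to the robot, and variables do not carry over. Pictures are saved under pics/ and viewed, at most 10 in all, crops included, and the job is handed in when it is done.

Besides the shell and the picture viewer there is one more tool, called by a JSON object that holds its "op" and its "data". servo_tool: Moves the arm, as the interface text tells. Its arguments: {"type":"object","properties":{"motion":{"type":"array","items":{"type":"number","minimum":-1,"maximum":1}}},"required":["motion"]}

```bash
mkdir -p pics; ls
cat > h.py <<'E'
import numpy as np, cv2
from plant import manip, eyes, models
def save(n,im): cv2.imwrite(f'pics/{n}.png',cv2.cvtColor(im,cv2.COLOR_RGB2BGR))
def par(c):
    p=eyes.camera_params(c); return p,200/np.tan(np.radians(p['fov_y']/2))
def cloud(c,d):
    p,f=par(c); v,u=np.mgrid[:400,:640]; 
    P=np.stack([(u-p['cx'])/f*d,-(v-p['cy'])/f*d,-d],-1)
    T=np.array(p['pose']); return P@T[:3,:3].T+T[:3,3]
def proj(c,X):
    p,f=par(c); T=np.array(p['pose']); q=(np.atleast_2d(X)-T[:3,3])@T[:3,:3]
    return np.c_[p['cx']-f*q[:,0]/q[:,2], p['cy']+f*q[:,1]/q[:,2]]
E
python3 - <<'E'
from h import *
ims=[]
for c in ['top','side']:
    im,d=eyes.grab_frame(c); ims.append(im); np.save(f'{c}.npy',d)
    p=eyes.camera_params(c); print(c,p)
    P=cloud(c,d)
    for l in ['block','board','garlic_center','tin','canister']:
        for r in models.regions_of(c,l)[:4]:
            m=r['mask']&(d>0); q=P[m]
            print(l,round(r['p'],2),np.round(r['pixel']),m.sum(),np.round(np.median(q,0),3) if len(q) else '', np.round(np.percentile(q,[2,98],axis=0),3).tolist() if len(q) else '')
save('a',cv2.resize(np.vstack(ims),(480,600)) ); save('t',ims[0]); save('s',ims[1])
print(manip.state())
E
```

```text
pics
top {'fov_y': 47.49899066344838, 'cx': 325.2094825652174, 'cy': 204.50293541982006, 'pose': array([[ 0.12667923,  0.97121022, -0.20175004,  0.19335379],
       [-0.99192576,  0.12525357, -0.01987033,  0.01283509],
       [ 0.00597164,  0.20263822,  0.97923546,  1.25258175],
       [ 0.        ,  0.        ,  0.        ,  1.        ]])}
block 0.61 [344. 217.] 10179 [ 0.481 -0.025  0.04 ] [[0.354, -0.251, 0.005], [0.659, 0.18, 0.046]]
board 0.57 [362. 183.] 6884 [ 0.512 -0.052  0.049] [[0.411, -0.178, 0.044], [0.61, 0.09, 0.054]]
garlic_center 0.74 [191. 203.] 299 [0.394 0.404 0.036] [[0.372, 0.382, 0.001], [0.421, 0.431, 0.05]]
garlic_center 0.65 [225. 238.] 305 [0.323 0.295 0.037] [[0.301, 0.275, 0.003], [0.349, 0.322, 0.05]]
garlic_center 0.58 [354. 185.] 320 [ 0.488 -0.023  0.085] [[0.466, -0.049, 0.047], [0.518, 0.001, 0.1]]
garlic_center 0.34 [237. 170.] 1311 [0.497 0.28  0.083] [[0.458, 0.239, 0.002], [0.548, 0.328, 0.089]]
tin 0.58 [470. 216.] 4570 [ 0.474 -0.371  0.004] [[0.37, -0.448, -0.002], [0.575, -0.284, 0.033]]
canister 0.95 [236. 168.] 1367 [0.5   0.281 0.083] [[0
[... 1096 characters left out ...]
joint_pos': array([-1.36396103e+00,  5.26889657e-02,  1.61289852e+00, -3.87553916e-05,
        1.47601979e+00, -1.18979858e-01]), 'joint_vel': array([ 0.00096856, -0.00042444, -0.00069124, -0.00023529, -0.00021742,
        0.00169836]), 'joint_efforts': array([-9.58747773e-05, -3.93410289e+01, -3.70231998e+01, -2.50826188e-04,
        4.97487345e-04,  3.60053960e-06]), 'tool_pos': array([ 0.20004676, -0.59209352,  0.21021131]), 'tool_rot': array([-6.45314728e-06,  9.86759584e-01,  1.62189777e-01, -1.95929982e-05]), 'contact_force': array([0.42408325, 0.62877376, 0.73261968]), 'ft_torque': array([-0.00549881, -0.005245  ,  0.03797582]), 'grasp_force': 0.0, 'gripper_width': 1.0031003867050041}
```

View pics/t.png

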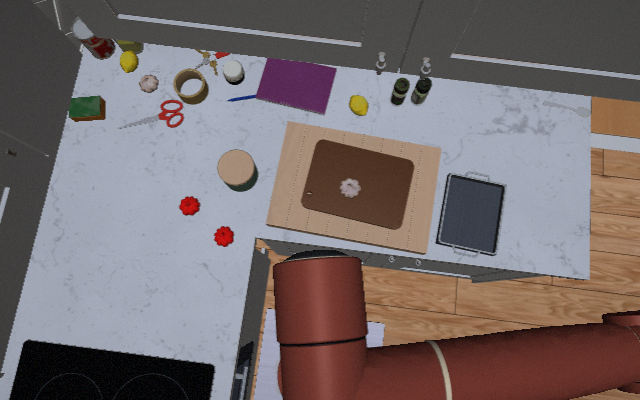

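View pics/s.png

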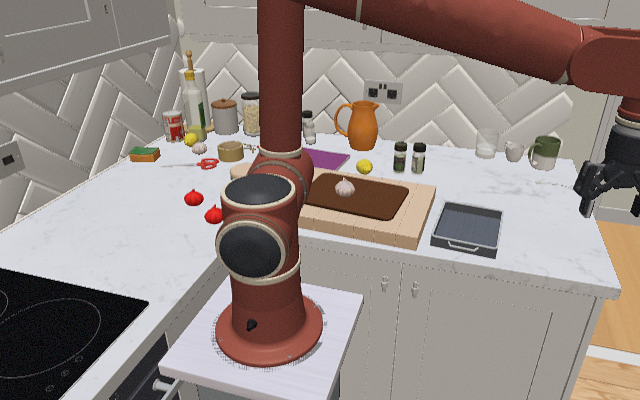

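Top view: the block is at about (355,187), with the dark board at (358,183). The tin is on the robot's right at (472,214) and the canister on the left at (237,168). The garlic candidates are the pale bulb on the board (350,187), a pale bulb on the worktop far left (149,83), and red ones at (190,206) and (224,237). The one on the board fits because it's white and standing on the board. Next I'll fit the rectangles and confirm it with a crop.

```bash
cat >> h.py <<'E'
def plane(c,uv,z):
    p,f=par(c); T=np.array(p['pose']); uv=np.atleast_2d(uv)
    r=np.c_[(uv[:,0]-p['cx'])/f,-(uv[:,1]-p['cy'])/f,-np.ones(len(uv))]@T[:3,:3].T
    return T[:3,3]+r*((z-T[2,3])/r[:,2])[:,None]
def rect(c,m,z):
    m=cv2.morphologyEx(m.astype(np.uint8),cv2.MORPH_OPEN,np.ones((3,3)))
    cs=cv2.findContours(m,0,cv2.CHAIN_APPROX_NONE)[0]; k=max(cs,key=cv2.contourArea)[:,0,:].astype(float)
    q=plane(c,k,z)[:,:2]
    (cx,cy),(w,h),a=cv2.minAreaRect((q*1000).astype(np.float32))
    # angle of the y-ish axis relative to world y
    b=(a+45)%90-45
    return np.array([cx,cy,w,h,b]).round(1)
def masks(im,d,c='top'):
    """masks by height/colour"""
    P=cloud(c,d); hsv=cv2.cvtColor(im,cv2.COLOR_RGB2HSV); return P,hsv
def measure(c='top'):
    im,d=eyes.grab_frame(c); P=cloud(c,d); out={}
    x,y,z=P[...,0],P[...,1],P[...,2]; v=im.max(-1).astype(int)
    reg=(x>.3)&(x<.72)&(y<.23)&(y>-.5)&(d>0)
    dark=reg&(z>.034)&(z<.062)&(v<110)
    n,l,s,_=cv2.connectedComponentsWithStats(dark.astype(np.uint8)); 
    bm=l==1+np.argmax(s[1:,4]); out['board']=rect(c,bm,.049)
    blk=reg&(z>.03)&(z<.12)&(y>-.275); out['block']=rect(c,blk,.04)
    g=reg&(z>.065)&(z<.115)&(im.min(-1)>100)
    out['garlic']=(np.round(P[g].mean(0),3),np.round((np.percentile(P[g],2,axis=0)+np.percentile(P[g],98,axis=0))/2,3),g.sum()) if g.sum()>20 else None
    return im,d,P,out
E
python3 - <<'E'
from h import *
im,d,P,o=measure()
for k in o: print(k,o[k])
m=models.regions_of('top','tin')[0]['mask']
print('tin',rect('top',m,.032))
x,y,z=P[...,0],P[...,1],P[...,2]
for y0 in np.arange(-.47,-.25,.01):
    q=(abs(y-y0)<.006)&(x>.42)&(x<.53); print(round(y0,2),np.round(np.percentile(z[q],[10,50,90]),3),end=';')
m=models.regions_of('top','board')[0]['mask']; print('\nboard',rect('top',m,.049))
m=models.regions_of('top','block')[0]['mask']; print('block',rect('top',m|(models.regions_of('top','board')[0]['mask']),.04))
s,ds=eyes.grab_frame('side'); ms=models.regions_of('side','tin')[0]['mask']; print('tin side',rect('side',ms,.032))
print('board side',rect('side',models.regions_of('side','board')[0]['mask'],.049))
save('crop',np.vstack([cv2.resize(im[110:270,260:520],(780,480),interpolation=cv2.INTER_CUBIC)]))
E
```

```text
board [511.6 -43.2 278.3 201.2  -6.6]
block [507.6 -36.7 439.4 301.5  -3.2]
garlic (array([ 0.488, -0.022,  0.087]), array([ 0.489, -0.022,  0.088]), np.int64(259))
tin [ 466.3 -361.8  170.9  225.4   -6.2]
-0.47 [-0.003  0.     0.003];-0.46 [-0.003 -0.     0.004];-0.45 [0.001 0.017 0.033];-0.44 [0.001 0.006 0.031];-0.43 [-0.     0.003  0.006];-0.42 [0.    0.003 0.006];-0.41 [-0.001  0.003  0.006];-0.4 [-0.     0.003  0.006];-0.39 [-0.     0.003  0.006];-0.38 [-0.     0.003  0.005];-0.37 [-0.001  0.003  0.005];-0.36 [-0.     0.003  0.005];-0.35 [0.    0.003 0.006];-0.34 [0.    0.003 0.006];-0.33 [-0.     0.003  0.006];-0.32 [0.    0.003 0.006];-0.31 [-0.     0.003  0.006];-0.3 [0.001 0.003 0.006];-0.29 [-0.     0.016  0.032];-0.28 [-0.003  0.002  0.03 ];-0.27 [-0.003  0.     0.003];-0.26 [-0.002  0.003  0.04 ];
board [512.2 -43.3 283.1 203.1  -6.9]
block [505.3 -37.2 444.1 311.   -3.1]
tin side [ 454.7 -360.9  163.   255.8   -4.7]
board side [507.6 -40.6 285.1 212.3  -6.3]
```

View pics/crop.png

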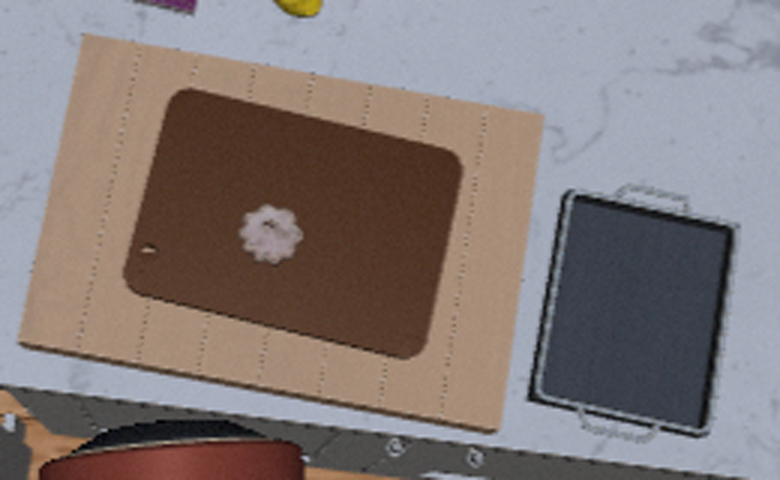

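The crop shows the pale garlic on the board at crop (270,234), which matches the description, and the hanging hole at the board's left end. The tin is clear on the right. I'll push towards -y with open fingers in two-point contact, the finger line square to the block. First move: over to the gap left of the board.

{"op": "servo_tool", "data": {"motion": [1,0.2,-0.2,0,-0.2,1,0.45,-0.45,0,-0.4,1,0.7,-0.7,0,-0.6,1,0.9,-0.9,0,-0.8,1,1,-1,0,-1]}}

```text
time: 1.62
tool_pos: [0.276, -0.4386, 0.2103]
tool_rot: [0.0, 0.848, 0.53, 0.0]
contact_force: [0.1, -0.1, -0.4]
gripper_width: 1.001
grasp_force: 0.0
```

{"op": "servo_tool", "data": {"motion": [1,0.3,0.05,0,-0.17,1,0.65,0.12,0,-0.34,1,1,0.2,0,-0.513]}}

```text
time: 2.0
tool_pos: [0.3507, -0.3421, 0.2104]
tool_rot: [0.0, 0.726, 0.688, 0.0]
contact_force: [0.0, -0.3, 0.5]
gripper_width: 1.002
grasp_force: 0.0
```

{"op": "servo_tool", "data": {"motion": [1,0.33,0.1,0,0,1,0.66,0.2,0,0,1,1,0.3,0,0]}}

```text
time: 2.38
tool_pos: [0.3932, -0.2241, 0.2104]
tool_rot: [0.0, 0.727, 0.687, 0.0]
contact_force: [0.4, 0.2, 0.3]
gripper_width: 1.0
grasp_force: 0.0
```

{"op": "servo_tool", "data": {"motion": [1,0.33,0.1,0,0,1,0.66,0.2,0,0,1,1,0.3,0,0]}}

```text
time: 2.75
tool_pos: [0.4359, -0.1063, 0.2105]
tool_rot: [0.0, 0.727, 0.687, 0.0]
contact_force: [-0.1, -0.1, 0.2]
gripper_width: 0.999
grasp_force: 0.0
```

{"op": "servo_tool", "data": {"motion": [1,0.33,0.1,0,0,1,0.66,0.2,0,0,1,1,0.3,0,0]}}

```text
time: 3.12
tool_pos: [0.4787, 0.0115, 0.2105]
tool_rot: [0.0, 0.727, 0.687, 0.0]
contact_force: [-0.5, -0.3, 0.0]
gripper_width: 1.002
grasp_force: 0.0
```

```bash
cat > st.py <<'E'
from h import *
import sys
s=manip.state(); q=s['tool_rot']; w,x,y,z=q
X=np.array([1-2*(y*y+z*z),2*(x*y+w*z)]);Y=np.array([2*(x*y-w*z),1-2*(x*x+z*z)])
print(round(s['time'],2),np.round(s['tool_pos'],4),'xdir',np.degrees(np.arctan2(X[1],X[0])).round(2),'F',np.round(s['contact_force'],1),s['gripper_width'].round(2))
if len(sys.argv)>2:
    d=np.array([float(a) for a in sys.argv[1:3]])-s['tool_pos'][:2]; print('need units x,y',np.round([d@X/.12,d@Y/.12],3))
E
python3 st.py .522 .146
python3 - <<'E'
from h import *
c=np.array([(570,190),(735,225),(705,435),(535,400)])/3+[260,110]
q=plane('top',c,.032)[:,:2];print(q.round(3),q.mean(0)); 
for a,b in ((0,1),(1,2),(2,3),(3,0)): v=q[b]-q[a];print(np.hypot(*v).round(3),np.degrees(np.arctan2(v[1],v[0])).round(1))
E
```

```text
[[ 0.577 -0.296]
 [ 0.563 -0.45 ]
 [ 0.366 -0.432]
 [ 0.378 -0.279]] [ 0.47104191 -0.36427333]
0.155 -95.2
0.198 174.9
0.154 85.5
0.2 -5.0Traceback (most recent call last):
  File "st.py", line 5, in <module>
    print(round(s['time'],2),np.round(s['tool_pos'],4),'xdir',np.degrees(np.arctan2(X[1],X[0])).round(2),'F',np.round(s['contact_force'],1),s['gripper_width'].round(2))
                                                                                                                                            ^^^^^^^^^^^^^^^^^^^^^^^^
AttributeError: 'float' object has no attribute 'round'
```

Tin: centre (0.471, -0.364), yaw about -5°. The target for the board's right end is y ≈ -0.318.

{"op": "servo_tool", "data": {"motion": [1,0.4,0.1,0,0,1,0.8,0.2,0,0,1,1,0.27,0,0]}}

```text
time: 3.5
tool_pos: [0.5177, 0.1304, 0.2103]
tool_rot: [-0.0, 0.726, 0.688, 0.0]
contact_force: [-0.3, -0.6, 0.6]
gripper_width: 0.999
grasp_force: 0.0
```

{"op": "servo_tool", "data": {"motion": [1,0.14,0.03,0.3,0,1,0.14,0.03,0.6,0,1,0.14,0.03,0.9,0,1,0.14,0.03,1,0]}}

```text
time: 4.0
tool_pos: [0.5201, 0.1446, 0.0875]
tool_rot: [-0.001, 0.727, 0.687, -0.002]
contact_force: [-0.6, -0.8, 0.3]
gripper_width: 0.997
grasp_force: 0.0
```

```bash
sed -i "s/s\['gripper_width'\].round(2)/round(s['gripper_width'],2)/" st.py; python3 st.py .522 .146
python3 - <<'E'
from h import *
im,d,P,o=measure(); print(o)
s,ds=eyes.grab_frame('side')
Q=cloud('side',ds)
sel=(Q[...,1]>.12)&(Q[...,1]<.18)&(Q[...,0]>.42)&(Q[...,0]<.62)&(Q[...,2]>.05)
print(sel.sum(), np.round(np.percentile(Q[sel],[0,1,5],axis=0),3) if sel.sum() else '')
save('b',cv2.resize(np.hstack([s[110:250,250:420],im[110:250,250:420]]),None,fx=2.3,fy=2.3,interpolation=cv2.INTER_CUBIC))
E
```

```text
4.0 [0.5201 0.1446 0.0875] xdir 86.76 F [-0.6 -0.8  0.3] 1.0
need units x,y [0.013 0.015]
{'board': array([511.5, -43.2, 278.3, 201.1,  -6.6]), 'block': array([505.9, -70.5, 371.8, 301.1,  -3.2]), 'garlic': (array([ 0.487, -0.022,  0.087]), array([ 0.489, -0.023,  0.088]), np.int64(265))}
1673 [[0.422 0.12  0.122]
 [0.447 0.121 0.128]
 [0.451 0.124 0.142]]
```

View pics/b.png

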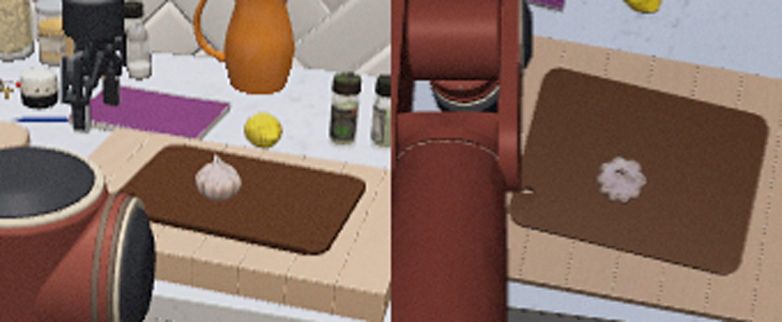

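The open fingers sit above the block, left of the board (picture (85,110) left half). The board and garlic are unmoved. Now I'll descend and probe for the block's surface in small steps.

{"op": "servo_tool", "data": {"motion": [1,0,0,0.15,0,1,0,0,0.3,0,1,0,0,0.37,0,1,0,0,0.37,0]}}

```text
time: 4.6
tool_pos: [0.5212, 0.1446, 0.0447]
tool_rot: [-0.001, 0.727, 0.687, -0.001]
contact_force: [0.4, 0.1, 0.3]
gripper_width: 1.001
grasp_force: 0.0
```

{"op": "servo_tool", "data": {"motion": [1,0,0,0.015,0,1,0,0,0.03,0,1,0,0,0.03,0]}}

```text
time: 4.97
tool_pos: [0.5221, 0.1448, 0.0424]
tool_rot: [0.0, 0.727, 0.687, 0.0]
contact_force: [0.6, -0.2, 0.2]
gripper_width: 1.006
grasp_force: 0.0
```

{"op": "servo_tool", "data": {"motion": [1,0,0,0.015,0,1,0,0,0.03,0,1,0,0,0.03,0]}}

```text
time: 5.35
tool_pos: [0.5218, 0.1447, 0.0384]
tool_rot: [-0.0, 0.727, 0.687, -0.0]
contact_force: [-0.4, -0.7, 0.6]
gripper_width: 1.0
grasp_force: 0.0
```

{"op": "servo_tool", "data": {"motion": [1,0,0,0.01,0,1,0,0,0.01,0]}}

```text
time: 5.6
tool_pos: [0.5219, 0.1447, 0.0373]
tool_rot: [-0.0, 0.727, 0.687, -0.0]
contact_force: [0.0, 0.4, -1.0]
gripper_width: 0.998
grasp_force: 0.0
```

{"op": "servo_tool", "data": {"motion": [1,0,0,0.02,0,1,0,0,0.03,0,1,0,0,0.03,0]}}

```text
time: 5.98
tool_pos: [0.5218, 0.1447, 0.0336]
tool_rot: [-0.0, 0.727, 0.687, -0.0]
contact_force: [-0.3, 0.3, 0.2]
gripper_width: 1.0
grasp_force: 0.0
```

{"op": "servo_tool", "data": {"motion": [1,0,0,0.015,0,1,0,0,0.03,0,1,0,0,0.03,0]}}

```text
time: 6.35
tool_pos: [0.5218, 0.1447, 0.0299]
tool_rot: [-0.0, 0.727, 0.687, -0.0]
contact_force: [1.1, -0.5, -0.7]
gripper_width: 1.0
grasp_force: 0.0
```

{"op": "servo_tool", "data": {"motion": [1,0,0,0.01,0,1,0,0,0.01,0]}}

```text
time: 6.6
tool_pos: [0.5219, 0.1447, 0.0289]
tool_rot: [-0.0, 0.727, 0.687, -0.0]
contact_force: [0.1, 0.9, -0.6]
gripper_width: 0.999
grasp_force: 0.0
```

{"op": "servo_tool", "data": {"motion": [1,-0.04,0,0,0,1,-0.08,0,0,0,1,-0.12,0,0,0,1,-0.15,0,0,0,1,-0.18,0,0,0]}}

```text
time: 7.22
tool_pos: [0.5207, 0.1229, 0.029]
tool_rot: [-0.0, 0.727, 0.687, -0.0]
contact_force: [0.3, -0.4, 0.0]
gripper_width: 1.004
grasp_force: 0.0
```

{"op": "servo_tool", "data": {"motion": [1,-0.02,0,0,0,1,-0.04,0,0,0,1,-0.06,0,0,0,1,-0.08,0,0,0,1,-0.1,0,0,0]}}

```text
time: 7.85
tool_pos: [0.5201, 0.1111, 0.029]
tool_rot: [-0.0, 0.727, 0.687, -0.0]
contact_force: [-0.2, -1.0, -0.4]
gripper_width: 1.001
grasp_force: 0.0
```

{"op": "servo_tool", "data": {"motion": [1,-0.02,0,0,0,1,-0.04,0,0,0,1,-0.06,0,0,0,1,-0.08,0,0,0,1,-0.1,0,0,0]}}

```text
time: 8.48
tool_pos: [0.5194, 0.099, 0.029]
tool_rot: [0.0, 0.727, 0.687, 0.0]
contact_force: [0.0, 0.1, 0.3]
gripper_width: 1.0
grasp_force: 0.0
```

Run:
```python
from h import *
im,d,P,o=measure(); print(o); save('c',im[100:280,250:520])
```

```text
{'board': array([509. , -64.4, 235.6, 201. ,  -6.5]), 'block': array([ 503.9, -101. ,  310.7,  301.6,   -3.2]), 'garlic': (array([ 0.487, -0.022,  0.087]), array([ 0.488, -0.022,  0.088]), np.int64(263))}
```

Run:
```python
from h import *
s,ds=eyes.grab_frame('side')
save('d',cv2.resize(s[110:250,250:450],None,fx=4,fy=4,interpolation=cv2.INTER_CUBIC))
X=np.array([[.519-.05,.096,.042],[.519+.05,.096,.042],[.5277,.0958,.049]]); print(((proj('side',X)-[250,110])*4).round())
```

```text
[[212. 343.]
 [256. 284.]
 [239. 299.]]
```

View pics/d.png

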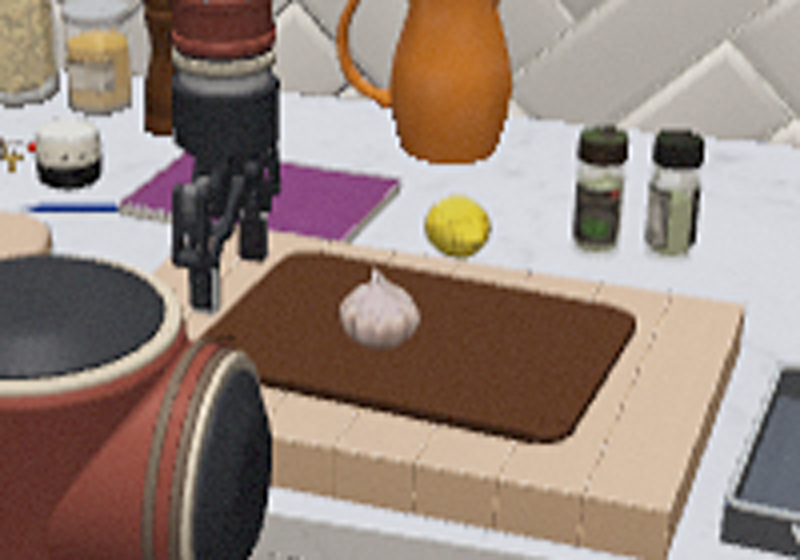

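The fingertips show at crop (203,308) and (255,258), about 20 mm higher than expected. They're above the board's level and haven't touched it. I'll check this with depth.

Run:
```python
from h import *
s,ds=eyes.grab_frame('side'); Q=cloud('side',ds)
for u0,u1 in ((186,222),(240,272)):
  for v in range(220,340,8):
    a=Q[110+v//4, 250+u0//4:250+u1//4]; im=s[110+v//4, 250+u0//4:250+u1//4]
    k=im.max(-1)<90
    if k.sum(): print(u0,v,np.median(a[k],0).round(3),k.sum())
```

```text
186 220 [0.451 0.098 0.145] 7
186 228 [0.451 0.095 0.14 ] 9
186 236 [0.461 0.096 0.13 ] 6
186 244 [0.468 0.095 0.12 ] 8
186 252 [0.454 0.096 0.121] 9
186 260 [0.45  0.096 0.116] 9
186 268 [0.464 0.1   0.103] 7
186 276 [0.463 0.103 0.096] 6
186 284 [0.465 0.104 0.09 ] 6
186 292 [0.465 0.102 0.084] 5
186 300 [0.466 0.103 0.077] 5
186 308 [0.474 0.1   0.067] 1
240 220 [0.565 0.099 0.097] 6
240 228 [0.564 0.096 0.091] 7
240 236 [0.561 0.098 0.085] 7
240 244 [0.563 0.098 0.077] 7
240 252 [0.563 0.097 0.071] 7
240 284 [0.553 0.091 0.05 ] 1
```

{"op": "servo_tool", "data": {"motion": [1,0.1,0,0,0,1,0.2,0,0,0,1,0.3,0,0,0,1,0.35,0,0,0]}}

```text
time: 9.12
tool_pos: [0.5217, 0.1423, 0.029]
tool_rot: [-0.0, 0.726, 0.687, 0.0]
contact_force: [-0.4, -0.0, -0.3]
gripper_width: 0.998
grasp_force: 0.0
```

{"op": "servo_tool", "data": {"motion": [1,0,0,0.04,0,1,0,0,0.08,0,1,0,0,0.09,0,1,0,0,0.09,0]}}

```text
time: 9.62
tool_pos: [0.5216, 0.1409, 0.018]
tool_rot: [-0.0, 0.727, 0.687, -0.0]
contact_force: [-0.2, 0.4, 0.1]
gripper_width: 1.004
grasp_force: 0.0
```

{"op": "servo_tool", "data": {"motion": [1,0,0,0.012,0,1,0,0,0.024,0,1,0,0,0.024,0]}}

```text
time: 10.0
tool_pos: [0.5217, 0.1411, 0.0152]
tool_rot: [-0.0, 0.727, 0.687, -0.0]
contact_force: [0.5, -0.7, 0.1]
gripper_width: 0.997
grasp_force: 0.0
```

{"op": "servo_tool", "data": {"motion": [1,0,0,0.012,0,1,0,0,0.012,0]}}

```text
time: 10.25
tool_pos: [0.5217, 0.1411, 0.0138]
tool_rot: [-0.0, 0.727, 0.687, -0.0]
contact_force: [-0.3, 0.1, 0.2]
gripper_width: 1.0
grasp_force: 0.0
```

{"op": "servo_tool", "data": {"motion": [1,0,0,0.012,0,1,0,0,0.012,0]}}

```text
time: 10.5
tool_pos: [0.5217, 0.1411, 0.0123]
tool_rot: [-0.0, 0.727, 0.687, -0.0]
contact_force: [0.6, 0.1, 0.2]
gripper_width: 1.004
grasp_force: 0.0
```

Run:
```python
from h import *
s,ds=eyes.grab_frame('side'); Q=cloud('side',ds)
sel=(s.max(-1)<90)&(Q[...,1]>.12)&(Q[...,1]<.16)&(Q[...,0]>.44)&(Q[...,0]<.6)
for lo,hi in((.44,.5),(.52,.6)):
  k=sel&(Q[...,0]>lo)&(Q[...,0]<hi)&(Q[...,2]>.045); print(np.sort(Q[k][:,2])[:8].round(3))
print(manip.state()['tool_pos'])
```

```text
[0.089 0.091 0.093 0.094 0.095 0.096 0.096 0.098]
[0.05  0.051 0.051 0.052 0.052 0.053 0.053 0.053]
[0.52169738 0.14115591 0.01235192]
```

{"op": "servo_tool", "data": {"motion": [1,0,0,0.012,0,1,0,0,0.024,0,1,0,0,0.024,0]}}

```text
time: 10.92
tool_pos: [0.5216, 0.1411, 0.0093]
tool_rot: [-0.0, 0.727, 0.687, -0.0]
contact_force: [-0.1, 0.0, -0.3]
gripper_width: 1.003
grasp_force: 0.0
```

{"op": "servo_tool", "data": {"motion": [1,0,0,0.012,0,1,0,0,0.012,0]}}

```text
time: 11.18
tool_pos: [0.5216, 0.1411, 0.008]
tool_rot: [-0.0, 0.727, 0.687, -0.0]
contact_force: [-0.3, 1.2, 0.1]
gripper_width: 0.996
grasp_force: 0.0
```

{"op": "servo_tool", "data": {"motion": [1,0,0,0.012,0,1,0,0,0.012,0]}}

```text
time: 11.42
tool_pos: [0.5216, 0.1411, 0.0065]
tool_rot: [-0.0, 0.727, 0.687, -0.0]
contact_force: [0.5, 0.6, -0.2]
gripper_width: 0.997
grasp_force: 0.0
```

{"op": "servo_tool", "data": {"motion": [1,0,0,0.012,0,1,0,0,0.012,0]}}

```text
time: 11.68
tool_pos: [0.522, 0.1412, 0.0058]
tool_rot: [0.0, 0.727, 0.687, 0.0]
contact_force: [-0.8, 0.3, 4.1]
gripper_width: 1.002
grasp_force: 1.9
```

Contact with the block top came at TCP z = 0.0058, at 4 N. I'll raise 3 mm and push gently.

{"op": "servo_tool", "data": {"motion": [1,0,0,-0.025,0,1,-0.05,0,-0.025,0,1,-0.1,0,-0.025,0,1,-0.14,0,-0.025,0,1,-0.17,0,-0.025,0]}}

```text
time: 12.3
tool_pos: [0.5205, 0.1203, 0.0081]
tool_rot: [-0.0, 0.727, 0.687, -0.0]
contact_force: [0.3, 0.4, -0.3]
gripper_width: 1.003
grasp_force: 0.0
```

{"op": "servo_tool", "data": {"motion": [1,-0.03,0,0,0,1,-0.06,0,0,0,1,-0.09,0,0,0,1,-0.12,0,0,0,1,-0.15,0,0,0]}}

```text
time: 12.92
tool_pos: [0.5195, 0.1031, 0.0082]
tool_rot: [-0.0, 0.727, 0.687, 0.0]
contact_force: [-0.0, 3.1, 0.6]
gripper_width: 0.997
grasp_force: 1.6
```

{"op": "servo_tool", "data": {"motion": [1,-0.03,0,0,0,1,-0.06,0,0,0,1,-0.09,0,0,0,1,-0.12,0,0,0,1,-0.15,0,0,0]}}

```text
time: 13.55
tool_pos: [0.5186, 0.0846, 0.0083]
tool_rot: [-0.0, 0.727, 0.687, 0.0]
contact_force: [-0.8, 3.4, -0.1]
gripper_width: 1.001
grasp_force: 1.6
```

Run:
```python
from h import *
im,d,P,o=measure(); print(o)
s,ds=eyes.grab_frame('side'); save('e',cv2.resize(s[110:250,250:450],None,fx=4,fy=4,interpolation=cv2.INTER_CUBIC))
print(manip.state()['contact_force'])
```

```text
{'board': array([514.2, -85.6, 241.2, 201.4,  -4.5]), 'block': array([ 503.6, -109.2,  294.2,  301.3,   -3.2]), 'garlic': (array([ 0.491, -0.047,  0.087]), array([ 0.492, -0.047,  0.088]), np.int64(269))}
[ 0.07468463  0.79704084 -0.27809573]
```

View pics/e.png

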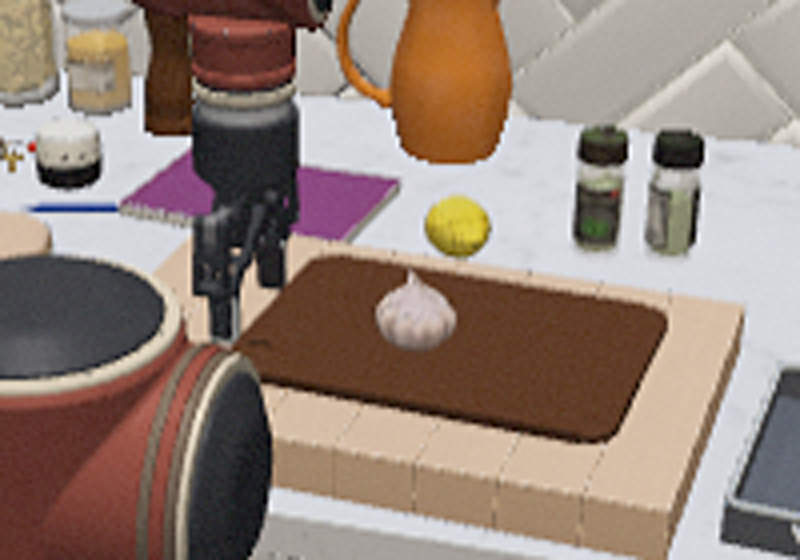

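The board is moving (3 N) with the garlic riding along. Its yaw is converging from -6.6° to -4.5°, towards the block's -3.2°. About 110 mm remain.

{"op": "servo_tool", "data": {"motion": [1,-0.02,0,0,0,1,-0.05,0,0,0,1,-0.085,0,0,0,1,-0.12,0,0,0,1,-0.155,0,0,0]}}

```text
time: 14.28
tool_pos: [0.5176, 0.0659, 0.0082]
tool_rot: [0.0, 0.727, 0.687, 0.0]
contact_force: [1.0, 3.0, 0.6]
gripper_width: 1.0
grasp_force: 1.5
```

{"op": "servo_tool", "data": {"motion": [1,-0.035,0,0,0,1,-0.07,0,0,0,1,-0.105,0,0,0,1,-0.14,0,0,0,1,-0.175,0,0,0]}}

```text
time: 14.9
tool_pos: [0.5163, 0.045, 0.0082]
tool_rot: [0.0, 0.727, 0.687, 0.0]
contact_force: [0.4, 3.4, 0.4]
gripper_width: 0.998
grasp_force: 1.5
```

{"op": "servo_tool", "data": {"motion": [1,-0.035,0,0,0,1,-0.07,0,0,0,1,-0.105,0,0,0,1,-0.14,0,0,0,1,-0.16,0,0,0]}}

```text
time: 15.52
tool_pos: [0.5152, 0.0259, 0.0082]
tool_rot: [-0.0, 0.727, 0.687, 0.0]
contact_force: [-0.5, 3.2, -0.7]
gripper_width: 1.0
grasp_force: 1.5
```

Run:
```python
from h import *
im,d,P,o=measure(); print(o)
b=o['board'];a=np.radians(b[4]);L=max(b[2:4])/2
print('right end',b[0]+L*np.sin(a),b[1]-L*np.cos(a))
```

```text
{'board': array([ 514.5, -142.4,  243.5,  201.4,   -3.2]), 'block': array([ 501.7, -143.7,  247. ,  301.3,   -3.3]), 'garlic': (array([ 0.49 , -0.105,  0.087]), array([ 0.492, -0.105,  0.088]), np.int64(272))}
right end 507.70373176708233 -263.9601630391562
```

{"op": "servo_tool", "data": {"motion": [1,-0.02,0,0,0,1,-0.05,0,0,0,1,-0.085,0,0,0,1,-0.12,0,0,0,1,-0.155,0,0,0]}}

```text
time: 16.2
tool_pos: [0.5141, 0.0072, 0.0082]
tool_rot: [-0.0, 0.727, 0.687, -0.0]
contact_force: [0.5, 3.0, -0.5]
gripper_width: 1.003
grasp_force: 1.5
```

{"op": "servo_tool", "data": {"motion": [1,-0.035,0,0,0,1,-0.07,0,0,0,1,-0.105,0,0,0,1,-0.14,0,0,0,1,-0.175,0,0,0]}}

```text
time: 16.82
tool_pos: [0.5129, -0.0137, 0.0082]
tool_rot: [-0.0, 0.727, 0.687, -0.0]
contact_force: [0.2, 3.3, 0.0]
gripper_width: 1.001
grasp_force: 1.6
```

{"op": "servo_tool", "data": {"motion": [1,-0.03,0,0,0,1,-0.055,0,0,0,1,-0.07,0,0,0,1,-0.07,0,0,0]}}

```text
time: 17.32
tool_pos: [0.5125, -0.0221, 0.0082]
tool_rot: [0.0, 0.727, 0.687, -0.0]
contact_force: [0.2, 2.1, 0.0]
gripper_width: 0.994
grasp_force: 0.7
```

Run:
```python
from h import *
im,d,P,o=measure(); print(o)
b=o['board'];a=np.radians(b[4]);L=max(b[2:4])/2
print('right end',b[0]+L*np.sin(a),b[1]-L*np.cos(a))
save('f',cv2.resize(im[110:270,260:520],(780,480),interpolation=cv2.INTER_CUBIC))
x,y,z=P[...,0],P[...,1],P[...,2]
q=(x>.35)&(x<.4)&(z>.032)&(z<.045)&(im[...,0]>110); print('block front pts y min',np.percentile(y[q],1))
```

```text
{'board': array([ 511.5, -197. ,  233.7,  201.2,   -3.1]), 'block': array([ 500.1, -173.3,  215.9,  301.3,   -3.4]), 'garlic': (array([ 0.488, -0.152,  0.087]), array([ 0.488, -0.153,  0.087]), np.int64(269))}
right end 505.180890702729 -313.6790099276178
block front pts y min -0.3873981738377898
```

View pics/f.png

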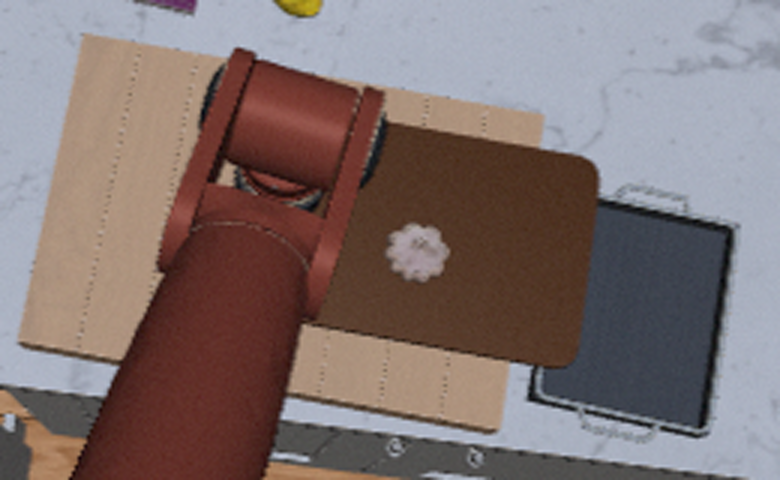

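The board is at -313.7 mm and square (-3.1° against -3.3°), overhanging the tin. The garlic is at crop (417,252). I'll push the last 5 mm, back off, lift, and part-close the fingers to form a cradle.

{"op": "servo_tool", "data": {"motion": [1,-0.015,0,0,0,1,-0.03,0,0,0,1,-0.044,0,0,0,1,-0.044,0,0,0]}}

```text
time: 17.88
tool_pos: [0.5122, -0.0273, 0.0082]
tool_rot: [0.0, 0.727, 0.687, -0.0]
contact_force: [-0.4, 2.7, -0.5]
gripper_width: 0.996
grasp_force: 1.1
```

{"op": "servo_tool", "data": {"motion": [1,0.04,0,0,0,1,0.12,0,0,0,1,0.2,0,-0.05,0,1,0.2,0,-0.3,0,1,0.2,0,-0.45,0]}}

```text
time: 18.5
tool_pos: [0.5145, -0.0027, 0.0642]
tool_rot: [0.001, 0.727, 0.687, 0.001]
contact_force: [0.6, 0.0, -0.5]
gripper_width: 1.0
grasp_force: 0.0
```

{"op": "servo_tool", "data": {"motion": [-0.2,-0.2,-0.08,0,0,-0.2,-0.4,-0.14,0,0,-0.2,-0.4,-0.14,0,0,-0.2,-0.4,-0.14,0,0]}}

```text
time: 19.0
tool_pos: [0.4944, -0.0497, 0.0625]
tool_rot: [0.0, 0.727, 0.687, 0.0]
contact_force: [0.7, 0.3, -0.8]
gripper_width: 0.395
grasp_force: 0.0
```

```bash
python3 st.py .491 -.09
python3 - <<'E'
from h import *
im,d,P,o=measure(); print(o)
b=o['board'];a=np.radians(b[4]);L=max(b[2:4])/2
print('right end',b[0]+L*np.sin(a),b[1]-L*np.cos(a))
s,ds=eyes.grab_frame('side'); Q=cloud('side',ds); t=manip.state()['tool_pos']
k=(s.max(-1)<90)&(abs(Q[...,1]-t[1])<.025)&(abs(Q[...,0]-t[0])<.06)&(Q[...,2]>.058); print(t,np.sort(Q[k][:,2])[:8].round(3),Q[k][np.argsort(Q[k][:,2])[:8]].round(3).tolist())
save('g',cv2.resize(s[110:260,270:500],None,fx=3.4,fy=3.4,interpolation=cv2.INTER_CUBIC))
E
```

```text
19.0 [ 0.4944 -0.0497  0.0625] xdir 86.75 F [ 0.7  0.3 -0.8] 0.4
need units x,y [-0.337 -0.009]
{'board': array([ 510.4, -217.4,  203.1,  201.2,   -3.1]), 'block': array([515.4,  99.6, 166.4, 301.3,  -3.3]), 'garlic': (array([ 0.488, -0.157,  0.087]), array([ 0.489, -0.157,  0.089]), np.int64(270))}
right end 504.90829654139606 -318.8013988716268
[ 0.4943333  -0.04946305  0.06233504] [0.087 0.088 0.089 0.089 0.09  0.09  0.091 0.092] [[0.512, -0.057, 0.087], [0.51, -0.055, 0.088], [0.474, -0.046, 0.089], [0.514, -0.053, 0.089], [0.511, -0.051, 0.09], [0.519, -0.058, 0.09], [0.512, -0.057, 0.091], [0.513, -0.051, 0.092]]
```

View pics/g.png

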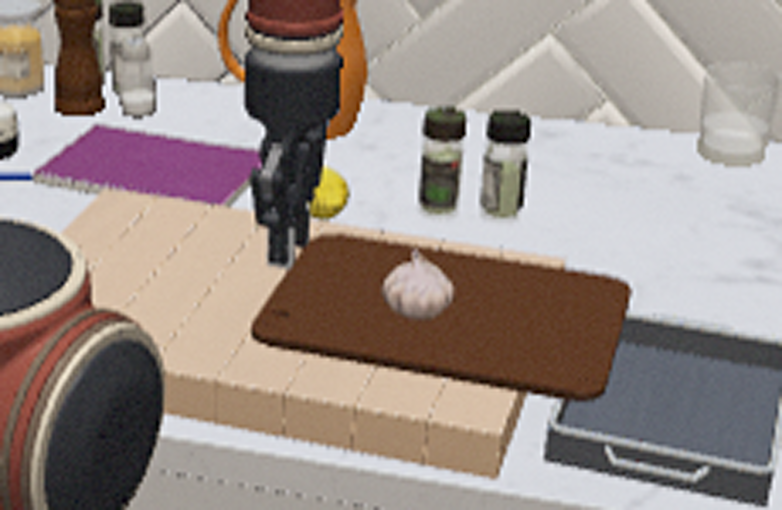

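The board's end is at -318.8 mm, square with the block and with the garlic standing on it, as intended. The fingertips are about 24 mm above the TCP point now. I'll descend to TCP z ≈ 0.040 and push the garlic.

{"op": "servo_tool", "data": {"motion": [-0.2,-0.1,0,0.1,0,-0.2,-0.25,0,0.19,0,-0.2,-0.38,-0.01,0.19,0,-0.2,-0.44,-0.01,0.19,0,-0.2,-0.46,-0.01,0.19,0]}}

```text
time: 19.73
tool_pos: [0.49, -0.106, 0.0398]
tool_rot: [0.0, 0.727, 0.686, 0.0]
contact_force: [-0.7, 0.2, -1.1]
gripper_width: 0.402
grasp_force: 0.0
```

{"op": "servo_tool", "data": {"motion": [-0.2,-0.03,0,0,0,-0.2,-0.06,0,0,0,-0.2,-0.09,0,0,0,-0.2,-0.12,0,0,0,-0.2,-0.15,0,0,0]}}

```text
time: 20.35
tool_pos: [0.4887, -0.1232, 0.0394]
tool_rot: [-0.0, 0.727, 0.687, 0.0]
contact_force: [-0.2, 0.4, -0.6]
gripper_width: 0.398
grasp_force: 0.1
```

{"op": "servo_tool", "data": {"motion": [-0.2,-0.03,0,0,0,-0.2,-0.06,0,0,0,-0.2,-0.09,0,0,0,-0.2,-0.12,0,0,0,-0.2,-0.15,0,0,0]}}

```text
time: 20.98
tool_pos: [0.4877, -0.1413, 0.0394]
tool_rot: [-0.0, 0.727, 0.687, 0.0]
contact_force: [0.4, 0.1, 0.2]
gripper_width: 0.401
grasp_force: 0.1
```

```bash
python3 st.py
python3 - <<'E'
from h import *
im,d,P,o=measure(); print(o['board'],o['garlic'])
b=o['board'];a=np.radians(b[4]);L=max(b[2:4])/2
print('right end',b[0]+L*np.sin(a),b[1]-L*np.cos(a))
E
```

```text
20.98 [ 0.4877 -0.1413  0.0394] xdir 86.75 F [0.4 0.1 0.2] 0.4
[ 493.3 -291.    94.6  215.3  -23. ] None
right end 451.2377940181297 -390.0923474741552
```

Run:
```python
from h import *
s,ds=eyes.grab_frame('side'); Q=cloud('side',ds)
for r in models.regions_of('side','garlic_center')[:4]:
    q=Q[r['mask']&(ds>0)]; print(round(r['p'],2),np.round(r['pixel']),np.median(q,0).round(3),((np.percentile(q,3,axis=0)+np.percentile(q,97,axis=0))/2).round(3))
for r in models.regions_of('side','board')[:1]: print(rect('side',r['mask'],.049))
save('i',cv2.resize(s[110:260,270:500],None,fx=3.4,fy=3.4,interpolation=cv2.INTER_CUBIC))
```

```text
0.59 [398. 196.] [ 0.47  -0.175  0.083] [ 0.473 -0.175  0.082]
[ 511.7 -176.6  285.3  224.2   -3.3]
```

View pics/i.png

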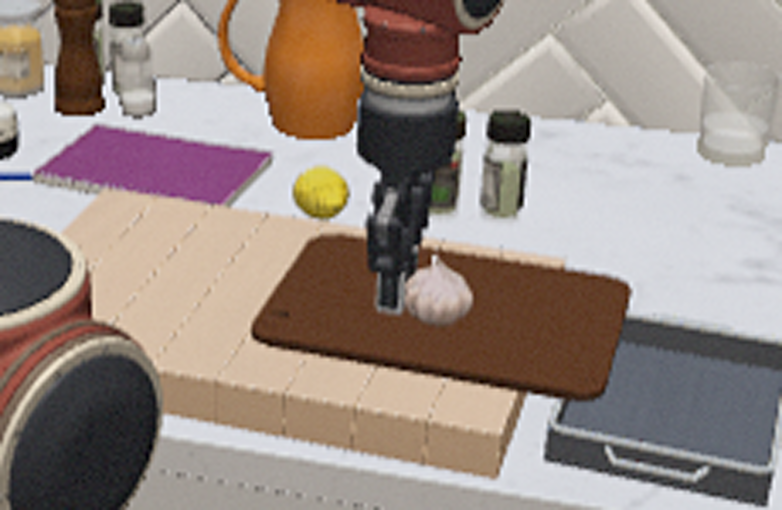

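The garlic (crop (438,292)) stands upright, cradled by the fingers, and the board hasn't moved. I'll keep pushing for about 135 mm.

{"op": "servo_tool", "data": {"motion": [-0.2,-0.02,0,0,0,-0.2,-0.05,0,0,0,-0.2,-0.085,0,0,0,-0.2,-0.12,0,0,0,-0.2,-0.155,0,0,0]}}

```text
time: 21.8
tool_pos: [0.4867, -0.16, 0.0395]
tool_rot: [0.0, 0.727, 0.687, 0.0]
contact_force: [-0.2, -0.1, -0.4]
gripper_width: 0.397
grasp_force: 0.1
```

{"op": "servo_tool", "data": {"motion": [-0.2,-0.035,0,0,0,-0.2,-0.07,0,0,0,-0.2,-0.105,0,0,0,-0.2,-0.14,0,0,0,-0.2,-0.175,0,0,0]}}

```text
time: 22.42
tool_pos: [0.4855, -0.1809, 0.0394]
tool_rot: [-0.0, 0.727, 0.687, -0.0]
contact_force: [0.3, 0.3, -0.3]
gripper_width: 0.399
grasp_force: 0.1
```

{"op": "servo_tool", "data": {"motion": [-0.2,-0.035,0,0,0,-0.2,-0.07,0,0,0,-0.2,-0.105,0,0,0,-0.2,-0.14,0,0,0,-0.2,-0.175,0,0,0]}}

```text
time: 23.05
tool_pos: [0.4843, -0.2018, 0.0394]
tool_rot: [-0.0, 0.727, 0.687, -0.0]
contact_force: [1.0, -0.3, -0.6]
gripper_width: 0.397
grasp_force: 0.1
```

{"op": "servo_tool", "data": {"motion": [-0.2,-0.035,0,0,0,-0.2,-0.07,0,0,0,-0.2,-0.105,0,0,0,-0.2,-0.14,0,0,0,-0.2,-0.175,0,0,0]}}

```text
time: 23.68
tool_pos: [0.4831, -0.2228, 0.0394]
tool_rot: [-0.0, 0.727, 0.687, -0.0]
contact_force: [-0.9, 0.0, 0.1]
gripper_width: 0.397
grasp_force: 0.1
```

{"op": "servo_tool", "data": {"motion": [-0.2,-0.035,0,0,0,-0.2,-0.07,0,0,0,-0.2,-0.105,0,0,0,-0.2,-0.14,0,0,0,-0.2,-0.175,0,0,0]}}

```text
time: 24.3
tool_pos: [0.4819, -0.2438, 0.0394]
tool_rot: [0.0, 0.727, 0.687, -0.0]
contact_force: [0.3, -0.3, 0.3]
gripper_width: 0.401
grasp_force: 0.1
```

```bash
cat > g.py <<'E'
from h import *
s,ds=eyes.grab_frame('side'); Q=cloud('side',ds)
for r in models.regions_of('side','garlic_center')[:4]:
    q=Q[r['mask']&(ds>0)]; print(round(r['p'],2),np.round(r['pixel']),np.median(q,0).round(3),((np.percentile(q,3,axis=0)+np.percentile(q,97,axis=0))/2).round(3))
for r in models.regions_of('side','board')[:1]: print(rect('side',r['mask'],.049))
E
python3 g.py
```

```text
0.8 [437. 202.] [ 0.465 -0.275  0.082] [ 0.47  -0.276  0.075]
[ 512.4 -174.8  284.4  223.    -2.9]
```

{"op": "servo_tool", "data": {"motion": [-0.2,-0.02,0,0,0,-0.2,-0.05,0,0,0,-0.2,-0.085,0,0,0,-0.2,-0.12,0,0,0,-0.2,-0.155,0,0,0]}}

```text
time: 25.08
tool_pos: [0.4808, -0.2624, 0.0394]
tool_rot: [-0.0, 0.727, 0.687, 0.0]
contact_force: [0.6, -0.2, -0.2]
gripper_width: 0.399
grasp_force: 0.1
```

{"op": "servo_tool", "data": {"motion": [-0.2,-0.035,0,0,0,-0.2,-0.07,0,0,0,-0.2,-0.105,0,0,0,-0.2,-0.14,0,0,0,-0.2,-0.175,0,0,0]}}

```text
time: 25.7
tool_pos: [0.4797, -0.2833, 0.0395]
tool_rot: [0.0, 0.727, 0.687, 0.0]
contact_force: [-0.3, -0.4, -0.2]
gripper_width: 0.401
grasp_force: 0.1
```

{"op": "servo_tool", "data": {"motion": [-0.2,-0.03,0,0,0,-0.2,-0.06,0,0,0,-0.2,-0.09,0,0,0,-0.2,-0.1,0,0,0,-0.2,-0.1,0,0,0]}}

```text
time: 26.32
tool_pos: [0.479, -0.2951, 0.0394]
tool_rot: [-0.0, 0.727, 0.687, 0.0]
contact_force: [1.2, -0.2, -0.0]
gripper_width: 0.405
grasp_force: 0.0
```

```bash
python3 g.py
```

```text
0.58 [474. 225.] [ 0.444 -0.378  0.037] [ 0.452 -0.379  0.031]
[ 509.5 -176.2  280.8  219.5   -2.8]
```

The garlic dropped into the tin at (0.452, -0.379), z about 0.03. Now I'll back off, lift and check from above.

{"op": "servo_tool", "data": {"motion": [-0.2,0.05,0,-0.1,0,-0.2,0.1,0,-0.35,0,-0.2,0.2,0,-0.7,0,-0.2,0.4,0,-1,0,-0.2,0.8,0,-1,0]}}

```text
time: 27.1
tool_pos: [0.4869, -0.2002, 0.1652]
tool_rot: [0.005, 0.728, 0.686, 0.001]
contact_force: [0.9, 0.7, -0.0]
gripper_width: 0.404
grasp_force: 0.0
```

{"op": "servo_tool", "data": {"motion": [-0.2,0.4,0,0,0,-0.2,0.8,0,0,0,-0.2,1,0,0,0]}}

```text
time: 27.48
tool_pos: [0.4912, -0.0769, 0.1605]
tool_rot: [0.0, 0.726, 0.688, 0.001]
contact_force: [0.4, 0.5, 0.4]
gripper_width: 0.402
grasp_force: 0.0
```

{"op": "servo_tool", "data": {"motion": [-0.2,0.4,0,0,0,-0.2,0.8,0,0,0,-0.2,1,0,0,0,-0.2,1,0,0,0,-0.2,1,0,0,0]}}

```text
time: 28.1
tool_pos: [0.498, 0.0401, 0.1599]
tool_rot: [0.0, 0.727, 0.687, 0.0]
contact_force: [0.6, 0.7, 0.4]
gripper_width: 0.402
grasp_force: 0.0
```

```bash
python3 g.py
python3 - <<'E'
from h import *
im,d,P,o=measure(); print(o)
b=o['board'];a=np.radians(b[4]);L=max(b[2:4])/2
print('right end',b[0]+L*np.sin(a),b[1]-L*np.cos(a))
for r in models.regions_of('top','garlic_center')[:4]: print(r['p'],r['pixel'],np.median(P[r['mask']],0))
save('j',cv2.resize(im[110:270,260:520],(780,480),interpolation=cv2.INTER_CUBIC)); print(manip.state()['time'])
E
```

```text
0.77 [471. 226.] [ 0.455 -0.373  0.037] [ 0.46  -0.373  0.031]
[ 510.9 -176.6  284.1  224.5   -3.4]
{'board': array([ 512.5, -178.8,  280.4,  201.2,   -3.1]), 'block': array([ 501.5, -143.7,  274.5,  301.4,   -3.2]), 'garlic': None}
right end 504.9181504195345 -318.7948411797349
0.83 [225.6, 235.5] [0.32186587 0.29654742 0.03601669]
0.7 [479.5, 212.9] [ 0.46633441 -0.36989377  0.04179452]
0.61 [188.8, 205.1] [0.39283767 0.40414064 0.03601049]
28.35
```

View pics/j.png

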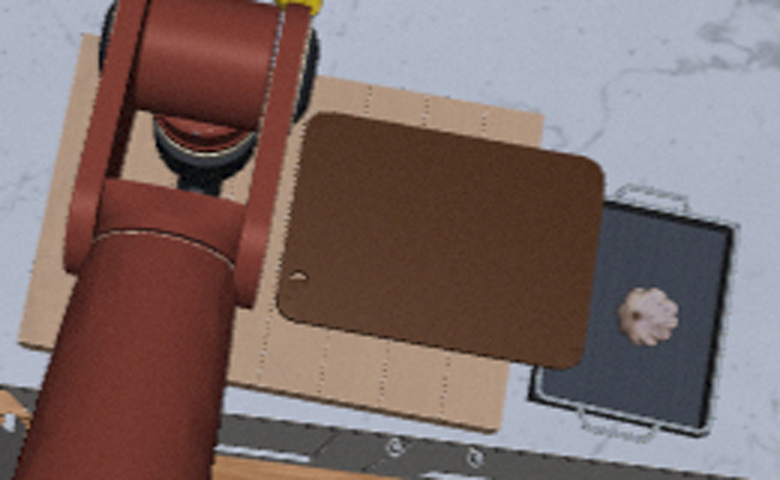

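The garlic lies in the tin at crop (649,316). The board hangs over the tin, square, and nothing else moved. I'll let the garlic settle for 2 s, then hand in.

{"op": "servo_tool", "data": {"motion": [-0.2,0,0,0,0,-0.2,0,0,0,0,-0.2,0,0,0,0,-0.2,0,0,0,0,-0.2,0,0,0,0]}}

```text
time: 28.98
tool_pos: [0.498, 0.0405, 0.1594]
tool_rot: [-0.0, 0.727, 0.687, -0.0]
contact_force: [0.5, -0.4, 0.4]
gripper_width: 0.401
grasp_force: 0.0
```

{"op": "servo_tool", "data": {"motion": [-0.2,0,0,0,0,-0.2,0,0,0,0,-0.2,0,0,0,0,-0.2,0,0,0,0,-0.2,0,0,0,0]}}

```text
time: 29.6
tool_pos: [0.498, 0.0404, 0.1594]
tool_rot: [-0.0, 0.727, 0.687, 0.0]
contact_force: [0.9, -0.8, -0.2]
gripper_width: 0.4
grasp_force: 0.0
```

{"op": "servo_tool", "data": {"motion": [-0.2,0,0,0,0,-0.2,0,0,0,0,-0.2,0,0,0,0,-0.2,0,0,0,0,-0.2,0,0,0,0]}}

```text
time: 30.22
tool_pos: [0.498, 0.0404, 0.1595]
tool_rot: [0.0, 0.727, 0.687, 0.0]
contact_force: [-2.1, 0.4, 0.4]
gripper_width: 0.401
grasp_force: 0.0
```

```bash
python3 g.py; python3 -c "
from plant import job_done; print(job_done())"
```

```text
0.6 [474. 224.] [ 0.456 -0.371  0.036] [ 0.469 -0.371  0.028]
[ 509.2 -175.2  281.8  216.4   -2.9]
the job is handed in; nothing more can be done
None
```

Job handed in at about 30 s: the board hangs about 3 cm over the inside of the tin, square with the block to within about 0.1°, and the garlic bulb was pushed off its end and lies in the tin.

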